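Latch the bench flow cell shut

TASK

Close the flow cell on the bench: slide its loose block up to the rubber gasket, hook the latch's wire loop under the lip of the keeper on that block, then push the lever over past its toggle point until it lies fully down and holds the block tight on the gasket, and let go. Go gently: never more than 30 N on the cell, nor more than 15 N on the cross bar of the loop, which bends, and leave the other bench items where they are.

Things in the scene. Friction and masses are not known exactly. Their poses are not given: they have to be found in the camera images.
- cell: Flow cell fixed to the bench; origin on the bench below the lever pivot. x runs from the fixed white block to the sliding one, z up, y across. Base plate x -100..150 mm, y +-55, 10 high. Fixed block x -85..26, y +-45, top z 60. Guide rods, 8 mm diameter, at y +-38, z 35, reach x 150. Never over 30 N on it: stops are hard, touch them slowly.
- lever_pivot (a point): The lever's pivot, axis along cell y, at cell x 0, z 78 mm, between two clevis plates at y +-18.5 (3 mm thick, x +-10, up to z 85). Axes as the cell's.
- gasket (a joint): How far (m) the black rubber gasket on the fixed block's end is pressed in: 0 free (face at cell x 44 mm), 0.018 fully; 5 N per mm. The closed latch squeezes it by 2 to 16 mm.
- block (a joint): Sliding block's position along cell +x, m: 0.018 touches the gasket, less compresses it, 0.054 fully apart. About 4 N friction, stays where left. 60 mm long, 90 wide, top z 60; at value s its end faces are at cell x 26 + s and 86 + s (mm). The loop reaches past the keeper's lip only with the block below about 0.023.
- block_face (a point): Centre of the sliding block's outer end face (looking to cell +x), at cell z 43 mm: push here towards cell -x to slide the block to the gasket.
- keeper_mark (a point): Middle of the keeper's slot on the block's top, at cell x 54 mm + s, z 60. The keeper, a steel hook 16 mm wide (y), is fixed up to 7 mm either side of it in x, UNMEASURED: feel for it. Relative to the keeper: post x -12..-4 mm, 15.5 tall; lip over x -12..0, underside 11.5 above the block. Open to +x: the bar (8 mm) goes down beyond the lip, then back (-x) under it against the post.
- lever (a joint): Lever angle a, rad: 0 closed (level, pointing to cell -x), pi/2 upright, 2.2 the forward stop, leaning over the keeper. Tip is at pivot + 72 (-cos a, sin a) mm in cell x, z. Friction 0.04 N m, stays where left. With the loop hooked it is heavy below about 1.3; the toggle point is near 0.3; past it the loop pulls it down. 3 to 15 N square to the paddle near its tip.
- lever_tip (a point): Middle of the lever's free end, 72 mm from the pivot. The lever is a flat steel paddle 30 mm wide (y), 6 mm thick, with a black sleeve 8 mm thick on its last 30 mm; its centre plane passes through the pivot.
- loop (a joint): Loop angle on the lever, rad; elevation of the loop above cell +x is (loop - lever). Its pin on the lever is at pivot + 22 (-cos(a-0.1), sin(a-0.1)) mm in cell x, z. Stiff (0.06 N m): it stays where put and turns with the lever, so the bar must be under the lip before the lever is thrown. Pushing the bar back (-x) turns the lever back with it (4 to 8 N).
- bar: Middle of the loop's cross bar: 8 mm diameter, 50 mm long, along cell y, 84.9 mm from the pin; two 5.6 mm legs at y +-25.5. Over 15 N on it bends the loop. With the lever at its forward stop and the block against the gasket, the bar pushed down onto the block's top lies 6 to 20 mm clear beyond the lip.
- beaker: glass beaker, 84 mm across, 110 mm tall, standing to the robot's right; leave it alone (origin under its centre)
- small_beaker: small glass beaker, 56 mm across, 65 mm tall; leave it alone (origin under its centre)
- media_bottle: glass bottle with screw cap, 66 mm across, about 110 mm tall; leave it alone (origin under its centre)
- vial: amber vial with black cap, 26 mm across, 50 mm tall, near the cell; leave it alone (origin under its centre)
- screwdriver: screwdriver, 170 mm long, lying near the cell; leave it alone (origin under its centre)
- spatula: steel spatula, 190 mm long, lying on the bench; leave it alone (origin under its centre)
- spare_gasket: flat rubber ring, 44 mm across, 6 mm thick, lying near the cell; leave it alone (origin under its centre)

How it is judged:
At the end, for the whole second after the job is handed in: lever within 0.1 rad of fully down and at rest, and the hooked loop holding the sliding block at least 1.5 mm into the gasket with the robot clear of it (value of joint lever below 0.1 rad and value of joint gasket above 0.0015 m and velocity of joint lever between -0.05 and 0.05 rad/s); the robot touches nothing.
It fails at once if more than 30 N between the robot and the cell (contact force between any of the fingers, the arm and cell above 30 N).
It fails at once if more than 15 N on the bar of the wire loop, which bends (contact force between the fingers and bar above 15 N).
It fails at once if a bench item is moved more than 30 mm (distance of any of beaker, small_beaker, media_bottle, vial, screwdriver, spatula, spare_gasket from where it was at the start of the episode above 0.03 m).
It fails at once if a vessel is tipped over (angle between any of beaker, small_beaker, media_bottle, vial's own z axis and vertical above 0.5 rad).
It also fails if it takes over 67 s, if anything falls off the work surface, if the arm or the gripper's body presses on something with over 40 N, if the wrist force passes 120 N, or if a joint passes its speed limit or range.

ROBOT

A 6-joint arm with a two-finger parallel gripper is mounted at the origin on the work surface. World frame = base frame: x ahead of the robot, y to its left, z up, the work surface at z = 0. Lengths are in m, angles in rad, forces in N, time in s.
With the tool pointing down it reaches from about 0.35 to 0.775 m from the base axis. Payload 7.3 kg.
Tool frame: the origin (TCP) lies at the very end of the fingers, on their centre line; the grasp point (between the pads) lies 19 mm behind it; z points along the fingers, y is the line along which they close (so a half turn about z gives the same grasp; the last joint's range is limited). The gripper opens to 92 mm and grips with 3 to 60 N. Pads are 19 mm wide; open, the fingers measure 130 mm over their backs; the gripper's body (75 mm by 190 mm) begins 47 mm behind the grasp point.
Start: joints at [1.062, 0.342, 1.524, -0, 1.275, -0.146], TCP at [0.186, 0.491, 0.227] pointing down, gripper open.
Joint ranges: [-2.53, 2.53], [-0.77, 2.02], [0.04, 2.7], [-1, 4.14], [0.28, 2.66], [-3.11, 3.11]. Speed limits (rad/s): [2.57, 2.57, 3.14, 3.14, 3.14, 3.14].

INTERFACE

Orientations are given as [roll, pitch, yaw] about the fixed x, y, z axes, in that order (R = Rz(yaw) Ry(pitch) Rx(roll)).
In Python, from cell import robot gives the robot as it stands.
- The arm moves only by the tool apply_moves, never from a script. Its argument "motion" is text: rows parted by semicolons, each of 7 numbers parted by spaces: the opening in per cent of the stroke, from 0 (shut) to 100 (fully open), then the shift along the tool's x, y, z in cm, then the turn, a rotation vector about the tool's x, y, z in rad. A call has 1 to 20 rows; each row shifts and turns the commanded pose from where the row before left it, along the tool's axes as they then stand; what a row does not reach is not made up. A row lasts 1/8 s, in which the tool goes at most 62.5 mm and 10.7 degrees, less where a joint would pass 70% of its speed; a pose out of reach is approached as far as the arm can. A call with a gripper value outside its range is refused whole. The fingers move at their own pace and stop on an object; "force" is the grip in N (left out, the last holds). Time passes only in rows, so rows that do not move let the fingers close. It gives the time, the measured TCP pose, the force, the opening and the grip force at its end, in the units of the state.
- robot.observe(): the state, without advancing time (a new reading comes with each control period).
- robot.read_camera(name): name is "side" or "top" or "wrist"; returns a dict with "img" (384x512x3 uint8, red, green, blue), "fovy" (degrees; the focal length in pixels is half the picture's height over the tangent of half this angle, whatever the lens; pixels are square), "cx", "cy" (the principal point, pixels), "R" (3x3) and "t" (3): a world point X has camera coordinates R X + t; the wrist camera has in their place "hand_eye" (4x4, takes a point from camera to tool coordinates, whose origin is the TCP and whose axes are the flange's). Camera axes: x right, y down, z forward; pixel columns grow to the right and rows downward; lengths in m; the calibration is good to about 2 mm. A picture is of the moment at which its call begins: read the wrist's pose just before it. There is no depth.
- robot.hand_in(): hands the job in; it is judged then, once.
Trained networks look in a picture, given as the dict that the camera call returned (one of the last four; its "shot" number tells which), for a name from the list of things; names that differ only in an ending like _2 or _b are one class to them, and where a whole thing is asked for, a point or a joint stands for the part that bears it (a point fixed in the world has none). Each returns a list of dicts, best first, with "score" (0 to 1); they miss things now and then, are a little off and sometimes report something else, mostly with a low value. They report only what shows in the picture. A call takes as long as a camera call.
- robot.search_frame(target, picture): "centre" ([x, y, z] in m, in world coordinates, good to about 4 mm: the middle of the surface that is visible of it).
- robot.trace(target, picture): "pixels" (384x512 bool, what is visible of it).
The state is a dict: "time": time; "qpos": joint angles; "qvel": joint speeds; "joint_efforts": joint torques, N m; "tool_pos": TCP position; "tool_rot": TCP orientation; "contact_force": force on the tool from outside, world axes, zero at the start; "torque": the same for the moment, N m; "opening": finger opening in m; "grip_force": force on a finger pad.
Only numpy, scipy, OpenCV 4.12 (cv2) and the standard library are available. Lean on these libraries where they do the work, as an engineer would, in place of code of your own. Each camera call takes 0.05 s, during which the arm holds its last target. There are 200 camera calls.

## Working session

There is one attempt and no reset: what is moved stays moved. The work goes in short steps, Python scripts to look and compute and a tool call to move; the robot and the scene stay as the last step left them, time stands still between calls to the robot, and variables do not carry over. Pictures are saved under pics/ and viewed, at most 10 in all, crops included, and the job is handed in when it is done.

Besides the shell and the picture viewer there is one more tool, called after ">>>" as name(argument=value, ...), one argument or row to a line, values as JSON. apply_moves: Moves the arm, as the interface text tells. Its arguments: {"type":"object","properties":{"motion":{"type":"string"},"force":{"type":"number"}},"required":["motion"]}

```bash
mkdir -p pics; ls; python3 - <<'E'
from cell import robot
import cv2, numpy as np
s=robot.observe(); print({k:np.round(v,3).tolist() for k,v in s.items()})
for n in ["side","top"]:
    p=robot.read_camera(n); cv2.imwrite(f"pics/{n}0.png",p["img"][:,:,::-1])
    print(n,p["fovy"],p["cx"],p["cy"],np.round(p["R"],3).tolist(),np.round(p["t"],3).tolist(), (-np.array(p["R"]).T@p["t"]).round(3))
    for t in ["cell","lever_pivot","block_face","keeper_mark","lever_tip","bar","vial","screwdriver","spare_gasket","beaker","small_beaker","media_bottle","spatula"]:
        r=robot.search_frame(t,p); print(t,[(np.round(d["centre"],3).tolist(),round(d["score"],2)) for d in r[:2]])
E
```

```text
pics
{'time': 0.0, 'qpos': [1.062, 0.343, 1.525, -0.0, 1.275, -0.146], 'qvel': [0.002, 0.0, 0.001, 0.003, -0.0, -0.002], 'joint_efforts': [0.001, -43.123, -24.423, 0.072, 0.056, -0.0], 'tool_pos': [0.186, 0.49, 0.226], 'tool_rot': [-3.14, -0.0, 2.779], 'contact_force': [-0.669, 0.288, -0.135], 'torque': [-0.008, -0.001, 0.002], 'grip_force': 0.0, 'opening': 0.092}
side 57.124755489071624 254.45535577960837 195.08804128647176 [[0.916, -0.4, -0.019], [-0.277, -0.599, -0.751], [0.29, 0.693, -0.66]] [-0.467, 0.208, 0.682] [ 0.288 -0.536  0.598]
cell [([0.525, -0.014, 0.057], 0.9)]
lever_pivot [([0.525, -0.012, 0.061], 0.84)]
block_face [([0.549, 0.092, 0.057], 0.76), ([0.524, -0.01, 0.063], 0.68)]
keeper_mark [([0.55, 0.095, 0.057], 0.89)]
lever_tip [([0.534, 0.007, 0.13], 0.86)]
bar []
vial [([0.605, -0.058, 0.038], 0.78), ([0.55, 0.093, 0.061], 0.68)]
screwdriver [([0.428, 0.006, 0.023], 0.87), ([0.392, 0.357, 0.002], 0.34)]
spare_gasket [([0.526, -0.016, 0.06], 0.39)]
beaker [([0.638, -0.312, 0.074], 0.86)]
small_beaker [([0.464, -0.332, 0.038], 0.73)]
media_bottle [([0.636, 0.26, 0.0
[... 185 characters left out ...]
.012, 0.555, 0.844] [0.426 0.012 0.915]
cell [([0.54, 0.033, 0.063], 0.85), ([0.552, 0.051, 0.155], 0.68)]
lever_pivot [([0.537, 0.035, 0.061], 0.81), ([0.537, 0.032, 0.156], 0.25)]
block_face [([0.569, 0.101, 0.06], 0.62), ([0.548, 0.05, 0.155], 0.27)]
keeper_mark [([0.566, 0.101, 0.059], 0.78)]
lever_tip [([0.533, 0.034, 0.148], 0.75)]
bar []
vial [([0.608, -0.047, 0.054], 0.57)]
screwdriver [([0.43, 0.019, 0.025], 0.61)]
spare_gasket [([0.652, 0.038, 0.009], 0.53)]
beaker [([0.647, -0.327, 0.064], 0.94), ([0.403, 0.362, 0.005], 0.41)]
small_beaker [([0.46, -0.352, 0.04], 0.72)]
media_bottle [([0.432, 0.02, 0.025], 0.73), ([0.63, 0.27, 0.079], 0.68)]
spatula [([0.402, 0.366, 0.004], 0.77)]
```

```bash
python3 - <<'E'
import cv2
a=cv2.imread("pics/side0.png");b=cv2.imread("pics/top0.png")
cv2.imwrite("pics/side0c.png",cv2.resize(a[110:310,130:400],None,fx=2.96,fy=2.96,interpolation=3))
cv2.imwrite("pics/top0c.png",cv2.resize(b[40:240,130:400],None,fx=2.96,fy=2.96,interpolation=3))
E
```

```text
(no output)
```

View pics/side0c.png

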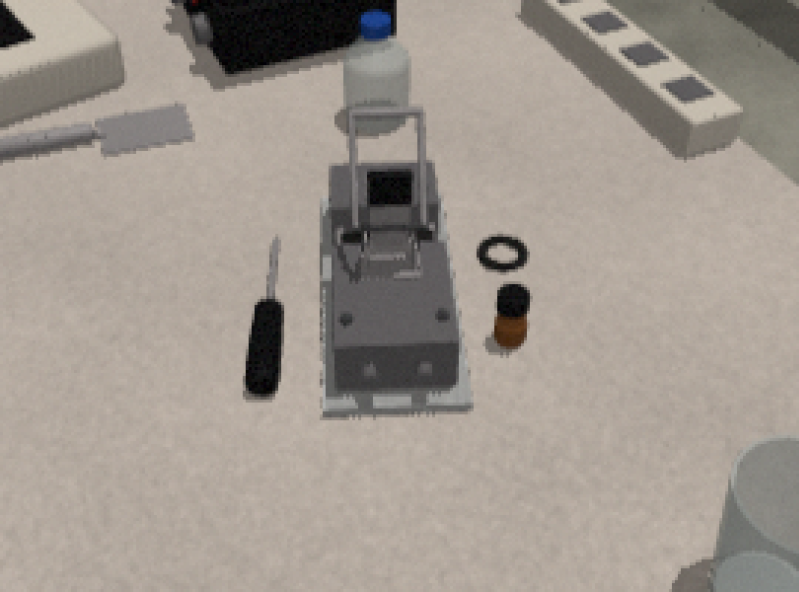

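View pics/top0c.png

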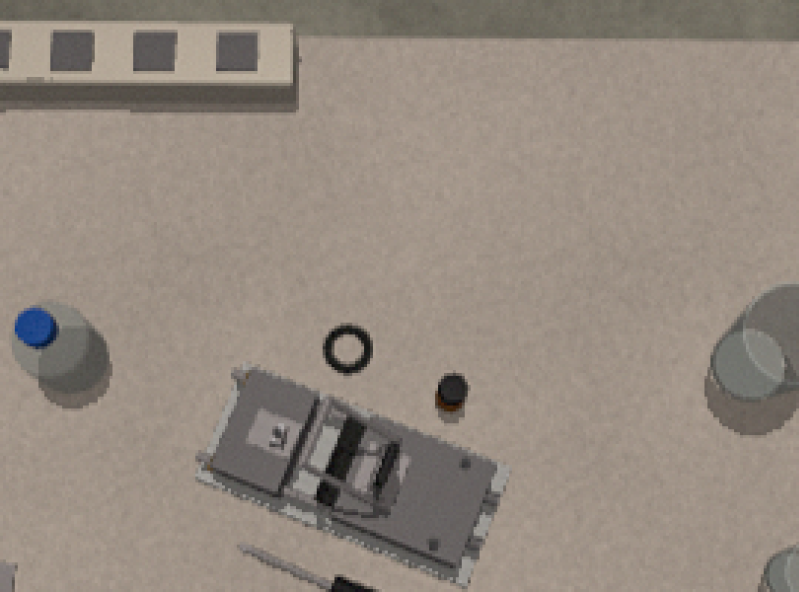

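```bash
cat > h.py <<'E'
import numpy as np, cv2
from scipy.optimize import least_squares
from scipy.spatial.transform import Rotation as Ro
def proj(p,X):
    f=p["img"].shape[0]/2/np.tan(np.radians(p["fovy"])/2)
    c=np.atleast_2d(X)@np.array(p["R"]).T+p["t"]
    return np.c_[p["cx"]+f*c[:,0]/c[:,2],p["cy"]+f*c[:,1]/c[:,2]]
def c2w(q,X):  # q: x,y,yaw ; X mm in cell
    X=np.atleast_2d(X)/1000.; c,s=np.cos(q[2]),np.sin(q[2])
    return np.c_[q[0]+c*X[:,0]-s*X[:,1],q[1]+s*X[:,0]+c*X[:,1],X[:,2]]
def pin(a): return np.array([-22*np.cos(a-.1),0,78+22*np.sin(a-.1)])
def bar(a,e): return pin(a)+84.9*np.array([np.cos(e),0,np.sin(e)])
def tip(a): return np.array([-72*np.cos(a),0,78+72*np.sin(a)])
E
python3 - <<'E'
from h import *
from cell import robot
side=robot.read_camera("side");top=robot.read_camera("top")
S=2.96
# cell pts: (view, crop uv, fn(s))
P=[("s",(335,345),(-85,45,60)),("s",(458,338),(-85,-45,60)),("s",(323,412),(-100,55,10)),("s",(470,408),(-100,-55,10)),
("t",(497,465),(-85,-45,60)),("t",(460,568),(-85,45,60)),("t",(508,467),(-100,-55,10)),("t",(465,585),(-100,55,10)),
("t",(250,370),("s86",-45,60)),("t",(208,463),("s86",45,60)),("t",(322,400),("s26",-45,60)),("t",(280,495),("s26",45,60)),
("s",(330,165),("s86",45,60)),("s",(434,162),("s86",-45,60))]
def pred(q):
    out=[]
    for v,uv,X in P:
        x=X[0] if not isinstance(X[0],str) else float(X[0][1:])+q[3]
        pr=proj(side if v=="s" else top,c2w(q,(x,)+X[1:]))[0]
        o=np.array(uv)/S+((130,110) if v=="s" else (130,40)); out.append(pr-o)
    return np.array(out)
r=least_squares(lambda q:pred(q).ravel(),[.535,.02,1.2,54],x_scale=[.01,.01,.1,10],loss="soft_l1")
print(r.x); print(pred(r.x).round(1).tolist())
np.save("q.npy",r.x)
# lever tip and bar
q=r.x
O=[("s",(390,170),"tip"),("s",(388,111),"bar")]
for a in np.arange(1.2,2.3,.2):
    print(round(a,1),"tip s",((proj(side,c2w(q,tip(a)))[0]-(130,110))*S).round(),"t",((proj(top,c2w(q,tip(a)))[0]-(130,40))*S).round())
f=cv2.resize(top["img"][150:230,210:310,::-1],None,fx=7,fy=7,interpolation=2)
cv2.imwrite("pics/top1.png",f)
E
```

```text
[5.32696791e-01 1.07321002e-02 1.19974199e+00 4.41408655e+01]
[[-1.0, 0.2], [0.2, 0.8], [-0.5, -1.1], [0.6, -2.0], [0.4, -0.5], [-0.7, -0.3], [1.4, 0.0], [0.3, 0.7], [1.2, -1.1], [0.8, 1.5], [-0.3, -2.2], [-0.4, -0.0], [-0.6, -0.1], [-0.6, -0.4]]
1.2 tip s [390. 197.] t [414. 475.]
1.4 tip s [389. 181.] t [396. 467.]
1.6 tip s [388. 168.] t [378. 459.]
1.8 tip s [387. 158.] t [360. 453.]
2.0 tip s [386. 152.] t [342. 447.]
2.2 tip s [385. 150.] t [327. 442.]
```

View pics/top1.png

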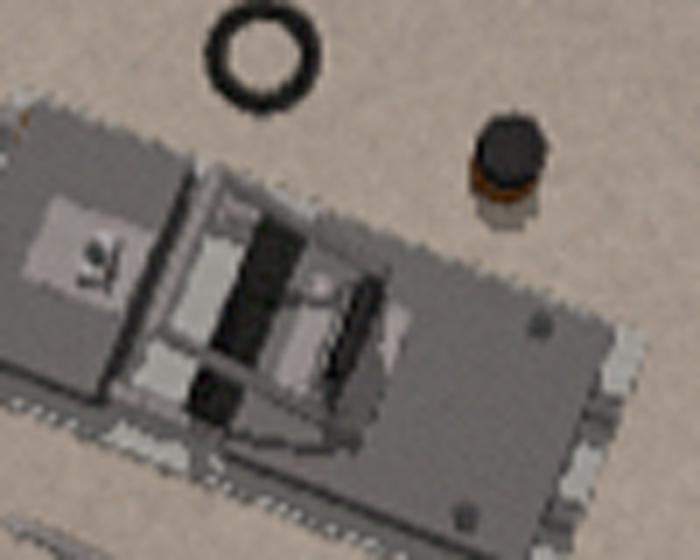

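```bash
python3 - <<'E'
from h import *
from cell import robot
side=robot.read_camera("side");top=robot.read_camera("top");w=robot.read_camera("wrist")
print(np.round(w["hand_eye"],3).tolist())
q=np.load("q.npy");S=2.96
so=np.array((388,111))/S+(130,110); to=np.array((233.6,190)); st=np.array((390,171))/S+(130,110); tt=np.array((260.7,198.6))
f=lambda p:np.r_[proj(side,c2w(q,bar(p[0],p[1])))[0]-so,proj(top,c2w(q,bar(p[0],p[1])))[0]-to,proj(side,c2w(q,tip(p[0])))[0]-st,proj(top,c2w(q,tip(p[0])))[0]-tt]
r=least_squares(f,[1.5,1.]);print(r.x,r.fun.round(1),bar(*r.x))
# target start in world & move from now
s=robot.observe();print(s["time"],s["tool_pos"],s["tool_rot"])
X=c2w(q,(155,0,226))[0];R=Ro.from_euler("xyz",s["tool_rot"]).as_matrix()
print(X,(R.T@(X-s["tool_pos"])).round(4)*100, 1.2-s["tool_rot"][2])
E
```

```text
[[-0.001, -0.963, -0.27, 0.073], [1.0, -0.001, -0.001, -0.0], [0.001, -0.27, 0.963, -0.157], [0.0, 0.0, 0.0, 1.0]]
[1.49521069 0.8230449 ] [-1.4  0.7  1.4 -4.6 -0.6  1.1  0.2 -2.1] [ 53.88823666   0.         161.91209236]
1.65 [0.18629048 0.49086352 0.2267276 ] [ 3.14150134e+00 -1.08163289e-05  2.77878609e+00]
[0.58889951 0.15518366 0.226     ] [-49.55 -17.09   0.07] -1.5787860921532564
```

>>> apply_moves(
  motion="0 -4.5 -1.55 0 0 0 0;0 -4.5 -1.55 0 0 0 0;0 -4.5 -1.55 0 0 0 0;0 -4.5 -1.55 0 0 0 0;0 -4.5 -1.55 0 0 0 0;0 -4.5 -1.55 0 0 0 0;0 -4.5 -1.55 0 0 0 0;0 -4.5 -1.55 0 0 0 0;0 -4.5 -1.55 0 0 0 0;0 -4.5 -1.55 0 0 0 0;0 -4.5 -1.55 0 0 0 0;0 0 0 0 0 0 0.175;0 0 0 0 0 0 0.175;0 0 0 0 0 0 0.175;0 0 0 0 0 0 0.175;0 0 0 0 0 0 0.175;0 0 0 0 0 0 0.175;0 0 0 0 0 0 0.175;0 0 0 0 0 0 0.175;0 0 0 0 0 0 0.175",
  force=20,
)

```text
time: 4.15
tool_pos: [0.5886, 0.1558, 0.2266]
tool_rot: [-3.141, -0.0, 1.198]
contact_force: [0.2, 0.0, 0.7]
opening: 0.0006
grip_force: 0.0
```

```bash
cat >> h.py <<'E'
def wrist(robot):
    s=robot.observe(); w=robot.read_camera("wrist")
    T=np.eye(4);T[:3,:3]=Ro.from_euler("xyz",s["tool_rot"]).as_matrix();T[:3,3]=s["tool_pos"]
    M=np.linalg.inv(T@np.array(w["hand_eye"])); w["R"]=M[:3,:3];w["t"]=M[:3,3]; return w
def cellpos(q,s): 
    d=s["tool_pos"]-np.array([q[0],q[1],0]);c,n=np.cos(q[2]),np.sin(q[2])
    return np.array([c*d[0]+n*d[1],-n*d[0]+c*d[1],d[2]])*1000
E
python3 - <<'E'
from h import *
from cell import robot
w=wrist(robot); q=np.load("q.npy")
im=w["img"][:,:,::-1].copy()
cv2.imwrite("pics/w0.png",cv2.resize(im,(800,600),interpolation=2))
for X in [(130,45,60),(130,-45,60),(70,45,60),(70,-45,60),(150,55,10),(150,-55,10),(150,38,35),(150,-38,35),(98,0,60)]: print(X,(proj(w,c2w(q,X))[0]*1.5625).round())
E
```

```text
(130, 45, 60) [323. 310.]
(130, -45, 60) [454. 310.]
(70, 45, 60) [326. 390.]
(70, -45, 60) [452. 389.]
(150, 55, 10) [317. 266.]
(150, -55, 10) [460. 266.]
(150, 38, 35) [336. 273.]
(150, -38, 35) [441. 273.]
(98, 0, 60) [389. 353.]
```

View pics/w0.png

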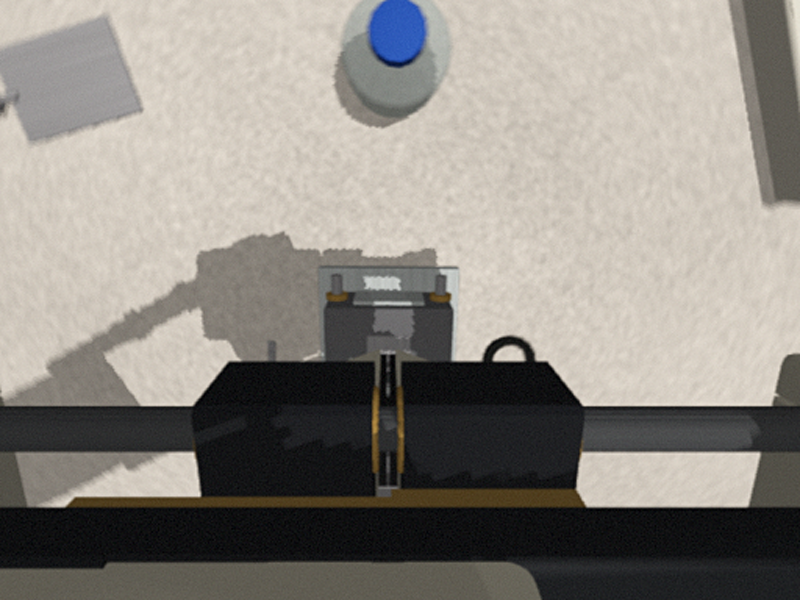

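>>> apply_moves(
  motion="0 0.2 0 4.6 0 0 0;0 0 0 4.6 0 0 0;0 0 0 4.6 0 0 0;0 0 0 4.5 0 0 0;0 0 0 0 0 0 0;0 -0.5 0 0 0 0 0;0 -0.3 0 0 0 0 0;0 -0.3 0 0 0 0 0;0 -0.3 0 0 0 0 0;0 -0.3 0 0 0 0 0",
)

```text
time: 5.45
tool_pos: [0.5838, 0.1423, 0.0445]
tool_rot: [3.14, -0.002, 1.203]
contact_force: [1.1, 4.5, 3.4]
opening: 0.0008
grip_force: 2.1
```

```bash
python3 - <<'E'
from h import *
from cell import robot
q=np.load("q.npy");s=robot.observe();print(s["time"],cellpos(q,s).round(1),s["contact_force"].round(1))
E
```

```text
5.45 [1.411e+02 1.000e-01 4.450e+01] [1.1 4.5 3.4]
```

>>> apply_moves(
  motion="0 -0.3 0 0 0 0 0;0 -0.3 0 0 0 0 0;0 -0.3 0 0 0 0 0;0 -0.3 0 0 0 0 0;0 -0.3 0 0 0 0 0;0 -0.3 0 0 0 0 0;0 -0.2 0 0 0 0 0;0 -0.1 0 0 0 0 0;0 0 0 0 0 0 0",
)

```text
time: 6.58
tool_pos: [0.5756, 0.122, 0.0436]
tool_rot: [-3.141, 0.0, 1.204]
contact_force: [2.7, 2.0, 0.9]
opening: 0.0001
grip_force: 1.5
```

>>> apply_moves(
  motion="0 -0.1 0 0 0 0 0;0 -0.1 0 0 0 0 0;0 0 0 0 0 0 0",
)

```text
time: 6.95
tool_pos: [0.5749, 0.1202, 0.0436]
tool_rot: [-3.141, 0.0, 1.204]
contact_force: [2.7, 2.9, 0.9]
opening: 0.0007
grip_force: 1.7
```

>>> apply_moves(
  motion="0 -0.1 0 0 0 0 0;0 -0.1 0 0 0 0 0;0 0 0 0 0 0 0",
)

```text
time: 7.32
tool_pos: [0.5741, 0.1183, 0.0436]
tool_rot: [-3.141, 0.0, 1.204]
contact_force: [3.6, 0.7, -0.8]
opening: 0.0006
grip_force: 1.7
```

>>> apply_moves(
  motion="0 -0.1 0 0 0 0 0;0 -0.1 0 0 0 0 0;0 0 0 0 0 0 0",
)

```text
time: 7.7
tool_pos: [0.5736, 0.1169, 0.0436]
tool_rot: [3.142, -0.001, 1.204]
contact_force: [4.6, 4.5, -2.1]
opening: 0.0002
grip_force: 2.9
```

>>> apply_moves(
  motion="0 -0.1 0 0 0 0 0;0 0 0 0 0 0 0",
)

```text
time: 7.95
tool_pos: [0.5734, 0.1165, 0.0436]
tool_rot: [3.141, -0.002, 1.204]
contact_force: [4.2, 7.2, -2.0]
opening: 0.0005
grip_force: 4.1
```

>>> apply_moves(
  motion="0 -0.1 0 0 0 0 0;0 0 0 0 0 0 0",
)

```text
time: 8.2
tool_pos: [0.5733, 0.1161, 0.0437]
tool_rot: [3.141, -0.003, 1.204]
contact_force: [4.9, 9.3, -2.5]
opening: 0.0004
grip_force: 5.2
```

>>> apply_moves(
  motion="0 2 0 0 0 0 0;0 0 0 -5 0 0 0;0 0 0 -5 0 0 0;0 0 0 -5 0 0 0;0 0 0 -5 0 0 0;0 0 0 -1.6 0 0 0;0 -5 0 0 0 0 0;0 -5 0 0 0 0 0;0 -5 0 0 0 0 0;0 -3.3 0 0 0 0 0;0 0 0 4 0 0 0;0 0 0 4 0 0 0;0 0 0 4 0 0 0;0 0 0 0 0 0 0",
)

```text
time: 9.95
tool_pos: [0.5119, -0.0367, 0.1372]
tool_rot: [-3.133, 0.002, 1.204]
contact_force: [0.2, 0.0, -0.1]
opening: 0.0003
grip_force: 0.0
```

```bash
python3 - <<'E'
from h import *
from cell import robot
q=np.load("q.npy");s=robot.observe();print(s["time"],cellpos(q,s).round(1),s["contact_force"].round(1))
E
```

```text
9.95 [-51.8   2.2 137.2] [ 0.2  0.  -0.1]
```

>>> apply_moves(
  motion="0 1.5 0.2 0.7 0 0 0;0 1 0 0 0 0 0;0 0.4 0 0 0 0 0;0 0.3 0 0 0 0 0;0 0.3 0 0 0 0 0;0 0.3 0 0 0 0 0;0 0.3 0 0 0 0 0;0 0.3 0 0 0 0 0;0 0.3 0 0 0 0 0;0 0.3 0 0 0 0 0;0 0.3 0 0 0 0 0;0 0.3 0 0 0 0 0;0 0.3 0 0 0 0 0;0 0.3 0 0 0 0 0;0 0 0 0 0 0 0",
)

```text
time: 11.82
tool_pos: [0.5385, 0.02, 0.1327]
tool_rot: [3.142, -0.0, 1.204]
contact_force: [-0.2, -0.6, 0.0]
opening: 0.0005
grip_force: 0.0
```

```bash
python3 - <<'E'
from h import *
from cell import robot
q=np.load("q.npy");s=robot.observe();print(s["time"],cellpos(q,s).round(1),s["contact_force"].round(1))
E
```

```text
11.825 [ 10.7  -2.  132.7] [-0.2 -0.6  0. ]
```

>>> apply_moves(
  motion="0 0.3 -0.1 0.2 0 0 0;0 0.3 0 0 0 0 0;0 0.2 0 0 0 0 0;0 0.1 0 0 0 0 0;0 0 0 0 0 0 0",
)

```text
time: 12.45
tool_pos: [0.5407, 0.0285, 0.1307]
tool_rot: [-3.142, -0.0, 1.204]
contact_force: [0.4, -0.4, -0.5]
opening: 0.0007
grip_force: 0.0
```

>>> apply_moves(
  motion="0 0.1 0 0 0 0 0;0 0.1 0 0 0 0 0;0 0 0 0 0 0 0",
)

```text
time: 12.82
tool_pos: [0.5415, 0.0304, 0.1307]
tool_rot: [3.142, -0.0, 1.204]
contact_force: [-0.4, -0.4, -0.1]
opening: 0.0007
grip_force: 0.0
```

>>> apply_moves(
  motion="0 0.1 0 0 0 0 0;0 0.1 0 0 0 0 0;0 0 0 0 0 0 0",
)

```text
time: 13.2
tool_pos: [0.5422, 0.0322, 0.1307]
tool_rot: [-3.142, 0.0, 1.204]
contact_force: [-1.1, 0.5, -0.2]
opening: 0.0005
grip_force: 0.1
```

>>> apply_moves(
  motion="0 0.1 0 0 0 0 0;0 0.1 0 0 0 0 0;0 0 0 0 0 0 0",
)

```text
time: 13.58
tool_pos: [0.5425, 0.0332, 0.1306]
tool_rot: [-3.141, 0.002, 1.204]
contact_force: [-1.8, -4.6, 0.1]
opening: 0.0005
grip_force: 2.3
```

>>> apply_moves(
  motion="0 0.1 0 0 0 0 0;0 0 0 0 0 0 0",
)

```text
time: 13.82
tool_pos: [0.5425, 0.0334, 0.1305]
tool_rot: [-3.141, 0.003, 1.204]
contact_force: [-1.8, -7.9, -0.1]
opening: 0.0002
grip_force: 3.5
```

```bash
python3 - <<'E'
from h import *
from cell import robot
q=np.load("q.npy");s=robot.observe();print(s["time"],cellpos(q,s).round(1),s["contact_force"].round(1))
p=robot.read_camera("side");cv2.imwrite("pics/s2.png",cv2.resize(p["img"][110:260,210:310,::-1],None,fx=4,fy=4,interpolation=2))
E
```

```text
13.825 [ 24.7  -0.9 130.5] [-1.8 -7.9 -0.1]
```

View pics/s2.png

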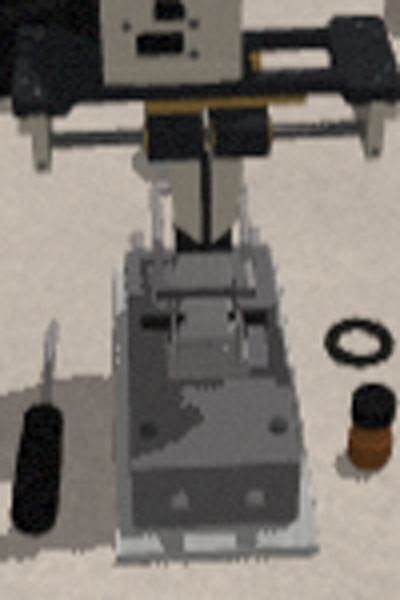

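>>> apply_moves(
  motion="0 -1 0 0 0 0 0;0 0 0 -4.5 0 0 0;0 0 0 -4 0 0 0;0 4 0 0 0 0 0;0 4.1 0 0 0 0 0;0 0 0 0 0 0 0;0 0 0 4 0 0 0;0 0 0 4 0 0 0;0 0 0 0 0 0 0",
)

```text
time: 15.0
tool_pos: [0.5664, 0.1005, 0.1331]
tool_rot: [-3.135, 0.003, 1.203]
contact_force: [-0.5, 1.0, -0.1]
opening: 0.0003
grip_force: 0.0
```

```bash
python3 - <<'E'
from h import *
from cell import robot
q=np.load("q.npy");s=robot.observe();print(s["time"],cellpos(q,s).round(1),s["contact_force"].round(1))
E
```

```text
15.0 [ 95.9   1.1 133.1] [-0.5  1.  -0.1]
```

>>> apply_moves(
  motion="0 0 0 0.3 0 0 0;0 0 0 0.3 0 0 0;0 0 0 0.3 0 0 0;0 0 0 0.3 0 0 0;0 0 0 0.3 0 0 0;0 0 0 0.3 0 0 0;0 0 0 0.3 0 0 0;0 0 0 0.3 0 0 0;0 0 0 0.3 0 0 0;0 0 0 0.3 0 0 0;0 0 0 0.3 0 0 0;0 0 0 0.3 0 0 0;0 0 0 0.3 0 0 0;0 0 0 0.3 0 0 0;0 0 0 0.3 0 0 0;0 0 0 0.3 0 0 0;0 0 0 0.3 0 0 0;0 0 0 0.3 0 0 0;0 0 0 0 0 0 0",
)

```text
time: 17.38
tool_pos: [0.5686, 0.1013, 0.0814]
tool_rot: [-3.141, 0.0, 1.204]
contact_force: [0.6, -0.2, 0.5]
opening: 0.0007
grip_force: 0.0
```

>>> apply_moves(
  motion="0 0 0 0.2 0 0 0;0 0 0 0.1 0 0 0;0 0 0 0.1 0 0 0;0 0 0 0.1 0 0 0;0 0 0 0 0 0 0",
)

```text
time: 18.0
tool_pos: [0.5687, 0.1013, 0.0766]
tool_rot: [-3.142, -0.0, 1.204]
contact_force: [0.4, -0.8, 0.5]
opening: 0.0006
grip_force: 0.0
```

>>> apply_moves(
  motion="0 0 0 0.1 0 0 0;0 0 0 0.1 0 0 0;0 0 0 0.1 0 0 0;0 0 0 0.1 0 0 0;0 0 0 0.1 0 0 0;0 0 0 0.1 0 0 0;0 0 0 0 0 0 0",
)

```text
time: 18.88
tool_pos: [0.5687, 0.1014, 0.0706]
tool_rot: [-3.141, -0.0, 1.204]
contact_force: [1.3, -0.8, 0.7]
opening: 0.0004
grip_force: 0.0
```

>>> apply_moves(
  motion="0 0 0 0.1 0 0 0;0 0 0 0.1 0 0 0;0 0 0 0 0 0 0",
)

```text
time: 19.25
tool_pos: [0.5687, 0.1013, 0.0686]
tool_rot: [-3.141, -0.0, 1.204]
contact_force: [-0.0, 0.4, -0.5]
opening: 0.0005
grip_force: 0.0
```

>>> apply_moves(
  motion="0 0 0 0.1 0 0 0;0 0 0 0 0 0 0",
)

```text
time: 19.5
tool_pos: [0.5688, 0.1013, 0.068]
tool_rot: [3.141, -0.0, 1.204]
contact_force: [-0.7, -1.1, 3.4]
opening: 0.0004
grip_force: 1.6
```

>>> apply_moves(
  motion="0 0 0 0.1 0 0 0;0 0 0 0 0 0 0",
)

```text
time: 19.75
tool_pos: [0.5689, 0.1013, 0.0677]
tool_rot: [3.141, -0.0, 1.204]
contact_force: [-3.2, 0.3, 8.6]
opening: 0.0005
grip_force: 4.4
```

>>> apply_moves(
  motion="0 0 0 -0.8 0 0 0;0 1.6 0 0 0 0 0;0 0 0 0 0 0 0;0 0 0 0.8 0 0 0;0 0 0 0.4 0 0 0;0 0 0 0 0 0 0",
)

```text
time: 20.5
tool_pos: [0.5739, 0.116, 0.0619]
tool_rot: [-3.14, 0.001, 1.204]
contact_force: [-0.3, 0.3, 0.1]
opening: 0.0006
grip_force: 0.0
```

```bash
python3 - <<'E'
from h import *
from cell import robot
q=np.load("q.npy");s=robot.observe();print(s["time"],cellpos(q,s).round(1),s["contact_force"].round(1))
p=robot.read_camera("top");cv2.imwrite("pics/t3.png",cv2.resize(p["img"][150:230,190:290,::-1],None,fx=7,fy=7,interpolation=2))
for X in [(90.6,25,64),(90.6,-25,64)]:print(((proj(p,c2w(q,X))[0]-(190,150))*7).round())
E
```

```text
20.5 [113.1  -0.3  61.9] [-0.3  0.3  0.1]
[205. 323.]
[261. 189.]
```

View pics/t3.png

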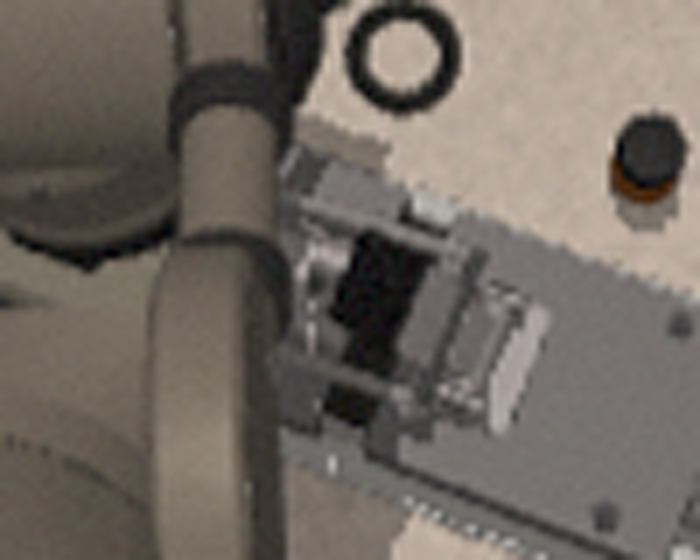

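>>> apply_moves(
  motion="0 -0.4 0 0 0 0 0;0 -0.2 0 0 0 0 0;0 -0.2 0 0 0 0 0;0 -0.2 0 0 0 0 0;0 -0.1 0 0 0 0 0;0 -0.1 0 0 0 0 0;0 0 0 0 0 0 0",
)

```text
time: 21.42
tool_pos: [0.5706, 0.106, 0.0629]
tool_rot: [3.141, -0.002, 1.204]
contact_force: [2.2, 4.3, -0.9]
opening: 0.0006
grip_force: 2.6
```

>>> apply_moves(
  motion="0 -0.1 0 0 0 0 0;0 -0.1 0 0 0 0 0;0 -0.1 0 0 0 0 0;0 0 0 0 0 0 0",
)

```text
time: 21.92
tool_pos: [0.5696, 0.1032, 0.0629]
tool_rot: [3.141, -0.002, 1.204]
contact_force: [1.2, 5.7, 0.1]
opening: 0.0004
grip_force: 2.6
```

>>> apply_moves(
  motion="0 -0.1 0 0 0 0 0;0 -0.1 0 0 0 0 0;0 -0.1 0 0 0 0 0;0 -0.1 0 0 0 0 0;0 0 0 0 0 0 0",
)

```text
time: 22.55
tool_pos: [0.568, 0.0993, 0.0628]
tool_rot: [3.141, -0.002, 1.204]
contact_force: [1.5, 4.8, -0.9]
opening: 0.0004
grip_force: 2.5
```

>>> apply_moves(
  motion="0 -0.1 0 0 0 0 0;0 -0.1 0 0 0 0 0;0 0 0 0 0 0 0",
)

```text
time: 22.92
tool_pos: [0.5672, 0.0973, 0.0628]
tool_rot: [3.141, -0.001, 1.204]
contact_force: [1.7, 5.0, -1.3]
opening: 0.0001
grip_force: 2.5
```

>>> apply_moves(
  motion="0 -0.1 0 0 0 0 0;0 0 0 0 0 0 0",
)

```text
time: 23.18
tool_pos: [0.5668, 0.0963, 0.0628]
tool_rot: [3.141, -0.001, 1.204]
contact_force: [2.3, 5.1, -1.4]
opening: 0.0005
grip_force: 2.5
```

>>> apply_moves(
  motion="0 -0.1 0 0 0 0 0;0 0 0 0 0 0 0",
)

```text
time: 23.42
tool_pos: [0.5665, 0.0953, 0.0628]
tool_rot: [3.141, -0.001, 1.204]
contact_force: [2.7, 4.9, -0.7]
opening: 0.0002
grip_force: 2.5
```

>>> apply_moves(
  motion="0 -0.1 0 0 0 0 0;0 0 0 0 0 0 0",
)

```text
time: 23.68
tool_pos: [0.5661, 0.0943, 0.0628]
tool_rot: [3.141, -0.001, 1.204]
contact_force: [1.4, 4.9, -1.4]
opening: 0.0001
grip_force: 2.5
```

>>> apply_moves(
  motion="0 -0.1 0 0 0 0 0;0 0 0 0 0 0 0",
)

```text
time: 23.92
tool_pos: [0.5657, 0.0933, 0.0628]
tool_rot: [3.141, -0.001, 1.204]
contact_force: [2.2, 4.6, -0.5]
opening: 0.0006
grip_force: 2.5
```

>>> apply_moves(
  motion="0 -0.1 0 0 0 0 0;0 0 0 0 0 0 0",
)

```text
time: 24.18
tool_pos: [0.5653, 0.0924, 0.0628]
tool_rot: [3.141, -0.001, 1.204]
contact_force: [1.6, 4.7, -0.5]
opening: 0.0004
grip_force: 2.5
```

>>> apply_moves(
  motion="0 -0.1 0 0 0 0 0;0 0 0 0 0 0 0",
)

```text
time: 24.42
tool_pos: [0.565, 0.0915, 0.0628]
tool_rot: [3.141, -0.001, 1.204]
contact_force: [1.5, 4.6, -0.5]
opening: 0.0006
grip_force: 2.5
```

>>> apply_moves(
  motion="0 -0.1 0 0 0 0 0;0 0 0 0 0 0 0",
)

```text
time: 24.68
tool_pos: [0.5646, 0.0906, 0.0628]
tool_rot: [3.141, -0.001, 1.204]
contact_force: [2.1, 5.4, -0.9]
opening: 0.0004
grip_force: 2.6
```

>>> apply_moves(
  motion="0 -0.1 0 0 0 0 0;0 0 0 0 0 0 0",
)

```text
time: 24.92
tool_pos: [0.5643, 0.0897, 0.0628]
tool_rot: [3.141, -0.001, 1.204]
contact_force: [0.9, 4.6, -0.5]
opening: 0.0005
grip_force: 2.6
```

>>> apply_moves(
  motion="0 -0.1 0 0 0 0 0;0 0 0 0 0 0 0",
)

```text
time: 25.18
tool_pos: [0.564, 0.0888, 0.0628]
tool_rot: [3.141, -0.001, 1.204]
contact_force: [1.6, 5.4, -1.2]
opening: 0.0009
grip_force: 2.7
```

>>> apply_moves(
  motion="0 -0.1 0 0 0 0 0;0 0 0 0 0 0 0",
)

```text
time: 25.42
tool_pos: [0.5636, 0.0879, 0.0629]
tool_rot: [3.141, -0.001, 1.204]
contact_force: [2.1, 4.4, -1.1]
opening: 0.0003
grip_force: 2.8
```

>>> apply_moves(
  motion="0 -0.1 0 0 0 0 0;0 0 0 0 0 0 0",
)

```text
time: 25.68
tool_pos: [0.5633, 0.087, 0.0629]
tool_rot: [3.141, -0.001, 1.204]
contact_force: [2.1, 6.0, -0.9]
opening: 0.0008
grip_force: 2.9
```

>>> apply_moves(
  motion="0 -0.1 0 0 0 0 0;0 0 0 0 0 0 0",
)

```text
time: 25.92
tool_pos: [0.5629, 0.0862, 0.0629]
tool_rot: [3.141, -0.001, 1.204]
contact_force: [1.9, 6.8, -1.0]
opening: -0.0
grip_force: 3.1
```

>>> apply_moves(
  motion="0 -0.1 0 0 0 0 0;0 0 0 0 0 0 0",
)

```text
time: 26.18
tool_pos: [0.5627, 0.0855, 0.063]
tool_rot: [3.141, -0.002, 1.204]
contact_force: [2.7, 7.4, -0.3]
opening: 0.0006
grip_force: 3.6
```

```bash
python3 - <<'E'
from h import *
from cell import robot
q=np.load("q.npy");s=robot.observe();print(s["time"],cellpos(q,s).round(1),s["contact_force"].round(1))
p=robot.read_camera("side");cv2.imwrite("pics/s4.png",cv2.resize(p["img"][130:230,210:310,::-1],None,fx=6,fy=6,interpolation=2))
E
```

```text
26.175 [80.5 -0.9 63. ] [ 2.7  7.4 -0.3]
```

View pics/s4.png

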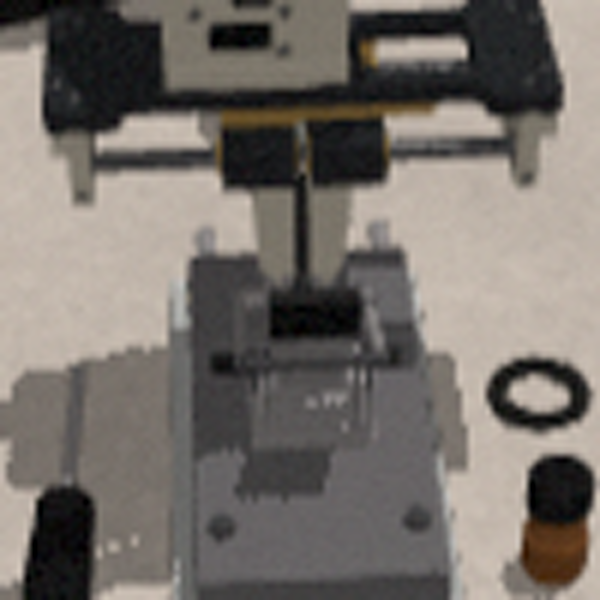

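>>> apply_moves(
  motion="0 -0.1 0 0 0 0 0;0 0 0 0 0 0 0",
)

```text
time: 26.48
tool_pos: [0.5626, 0.0852, 0.063]
tool_rot: [3.141, -0.003, 1.204]
contact_force: [3.3, 9.9, -1.0]
opening: 0.0006
grip_force: 5.2
```

```bash
python3 - <<'E'
from h import *
from cell import robot
q=np.load("q.npy");s=robot.observe();print(s["time"],cellpos(q,s).round(2),s["contact_force"].round(1),s["grip_force"])
E
```

```text
26.475 [80.26 -0.89 63.04] [ 3.3  9.9 -1. ] 5.189641937613487
```

>>> apply_moves(
  motion="0 0.5 0 0 0 0 0;0 1.3 0 0 0 0 0;0 0 0 -4.5 0 0 0;0 0 0 -4.6 0 0 0;0 0 0 -4.6 0 0 0;0 -5 0 0 0 0 0;0 -4.5 0 0 0 0 0;0 0 0 0 0 0 0",
)

```text
time: 27.48
tool_pos: [0.5336, 0.0096, 0.2]
tool_rot: [-3.141, 0.001, 1.2]
contact_force: [0.8, 0.0, 0.3]
opening: 0.0002
grip_force: 0.0
```

```bash
python3 - <<'E'
from h import *
from cell import robot
q=np.load("q.npy");s=robot.observe();print(s["time"],cellpos(q,s).round(2),s["contact_force"].round(1),s["grip_force"])
p=robot.read_camera("side");im=p["img"][130:230,210:310,::-1]
cv2.imwrite("pics/s5.png",cv2.resize(im,None,fx=6,fy=6,interpolation=2))
for a in (.9,1.04,1.2): print(a,((proj(p,c2w(q,tip(a)+[1.2,0,0]))[0]-(210,130))*6).round())
print("bar",[((proj(p,c2w(q,(67,y,64)))[0]-(210,130))*6).round() for y in (25,-25)])
E
```

```text
27.475 [ -0.73  -1.21 200.  ] [0.8 0.  0.3] 0.0
0.9 [314. 336.]
1.04 [312. 308.]
1.2 [310. 278.]
bar [array([237., 298.]), array([360., 293.])]
```

View pics/s5.png

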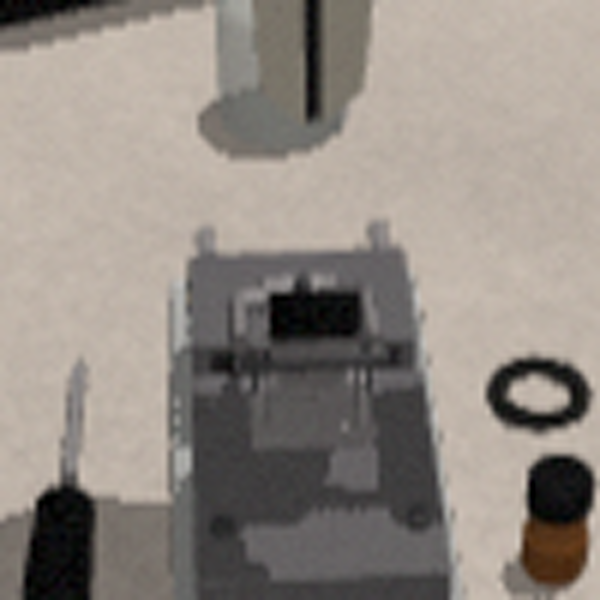

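>>> apply_moves(
  motion="0 0 -0.1 4 0 0 0;0 0 0 2.6 0 0 0;0 -0.4 0 0 0 0 0;0 -0.4 0 0 0 0 0;0 -0.26 0 0 0 0 0;0 -0.28 0 0.17 0 0 0;0 -0.28 0 0.17 0 0 0;0 -0.28 0 0.17 0 0 0",
)

```text
time: 28.52
tool_pos: [0.5267, -0.0059, 0.1288]
tool_rot: [3.141, -0.0, 1.204]
contact_force: [0.1, 1.3, 1.4]
opening: 0.0004
grip_force: 0.8
```

>>> apply_moves(
  motion="0 -0.28 0 0.17 0 0 0;0 -0.28 0 0.17 0 0 0;0 -0.28 0 0.17 0 0 0;0 0 0 0 0 0 0",
)

```text
time: 29.02
tool_pos: [0.5235, -0.0136, 0.1234]
tool_rot: [3.141, -0.0, 1.204]
contact_force: [0.9, 1.4, 0.6]
opening: 0.0003
grip_force: 1.2
```

```bash
python3 - <<'E'
from h import *
from cell import robot
q=np.load("q.npy");s=robot.observe();print(s["time"],cellpos(q,s).round(2),s["contact_force"].round(1),s["grip_force"])
E
```

```text
29.025 [-26.04  -0.3  123.42] [0.9 1.4 0.6] 1.1529415659606457
```

>>> apply_moves(
  motion="0 -0.35 0 0.3 0 0 0;0 -0.3 0 0.28 0 0 0;0 -0.3 0 0.28 0 0 0;0 0 0 0 0 0 0",
)

```text
time: 29.52
tool_pos: [0.5198, -0.0226, 0.1145]
tool_rot: [-3.141, 0.0, 1.204]
contact_force: [1.2, 1.6, 0.5]
opening: 0.0004
grip_force: 0.9
```

```bash
python3 - <<'E'
from h import *
from cell import robot
q=np.load("q.npy");s=robot.observe();print(s["time"],cellpos(q,s).round(2),s["contact_force"].round(1),s["grip_force"])
p=robot.read_camera("side");im=p["img"][130:230,210:310,::-1]
cv2.imwrite("pics/s6.png",cv2.resize(im,None,fx=6,fy=6,interpolation=2))
for n,X in {"tip.6":tip(.6)+[1.2,0,0],"blk86+12":(99,45,60),"blk86+18":(105,45,60),"rod150":(150,38,35)}.items(): print(n,((proj(p,c2w(q,X))[0]-(210,130))*6).round())
E
```

```text
29.525 [-3.5730e+01 -1.1000e-01  1.1453e+02] [1.2 1.6 0.5] 0.8605484222061932
tip.6 [316. 399.]
blk86+12 [186. 259.]
blk86+18 [186. 250.]
rod150 [203. 232.]
```

View pics/s6.png

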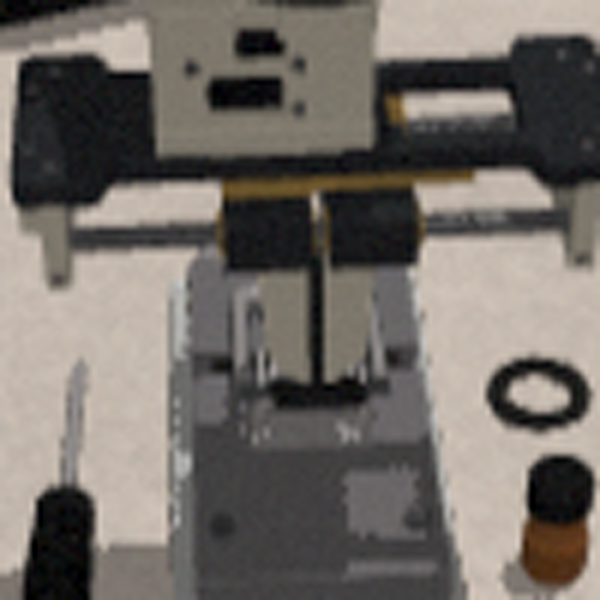

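```bash
python3 - <<'E'
from h import *
from cell import robot
q=np.load("q.npy");w=wrist(robot);im=w["img"][:,:,::-1]
s=cv2.resize(im[120:320,150:350],None,fx=3,fy=3,interpolation=2);cv2.imwrite("pics/w7.png",s)
g=lambda X:((proj(w,c2w(q,np.array(X)+[1.2,0,0]))[0]-(150,120))*3).round().tolist()
print("hooked bar",g((59,25,64)),g((59,-25,64)),"free bar",g((65,25,103)),g((65,-25,103)))
for s in (8,10,12,14,17): print(s,g((86+s,45,60)),g((86+s,-45,60)))
for t in ("loop","bar"):
    for n,p in (("w",w),):
        r=robot.trace(t,p); 
        for d in r[:2]:
            v,u=np.nonzero(d["pixels"]); print(t,n,round(d["score"],2),((u.min()-150)*3,(u.max()-150)*3,(v.min()-120)*3,(v.max()-120)*3))
E
```

```text
hooked bar [175.0, -170.0] [419.0, -169.0] free bar [144.0, -239.0] [451.0, -238.0]
8 [71.0, -357.0] [524.0, -356.0]
10 [70.0, -369.0] [525.0, -367.0]
12 [70.0, -380.0] [525.0, -379.0]
14 [69.0, -392.0] [526.0, -390.0]
17 [68.0, -409.0] [527.0, -407.0]
loop w 0.87 (np.int64(156), np.int64(435), np.int64(-201), np.int64(234))
bar w 0.97 (np.int64(171), np.int64(420), np.int64(-204), np.int64(-159))
```

View pics/w7.png

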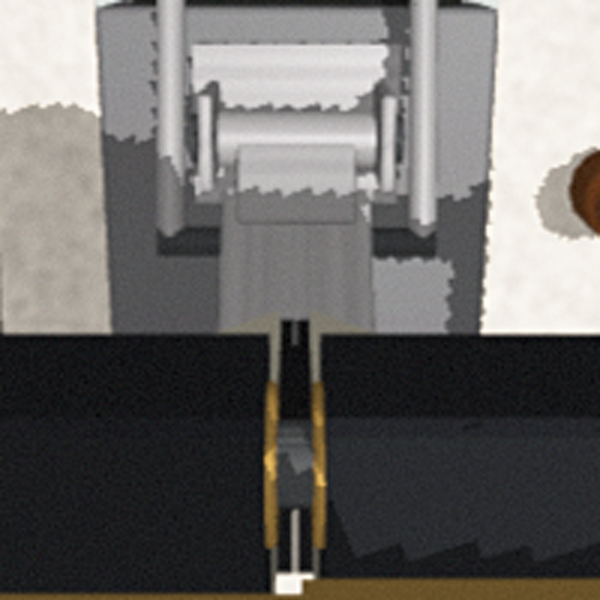

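>>> apply_moves(
  motion="0 -0.24 0 0.3 0 0 0;0 -0.24 0 0.32 0 0 0;0 -0.22 0 0.32 0 0 0;0 -0.12 0 0.28 0 0 0;0 0 0 0 0 0 0",
)

```text
time: 30.35
tool_pos: [0.5168, -0.0303, 0.1023]
tool_rot: [-3.141, 0.0, 1.204]
contact_force: [-0.4, -0.4, 1.0]
opening: 0.0005
grip_force: 0.3
```

>>> apply_moves(
  motion="0 -0.11 0 0.28 0 0 0;0 -0.11 0 0.28 0 0 0;0 -0.1 0 0.28 0 0 0;0 0 0 0 0 0 0",
)

```text
time: 30.85
tool_pos: [0.5158, -0.0332, 0.0939]
tool_rot: [-3.141, 0.0, 1.204]
contact_force: [0.9, 0.4, 0.4]
opening: 0.0006
grip_force: 0.0
```

>>> apply_moves(
  motion="0 -0.05 0 0.28 0 0 0;0 -0.05 0 0.28 0 0 0;0 -0.05 0 0.28 0 0 0;0 0 0 0.2 0 0 0;0 0 0 0 0 0 0",
)

```text
time: 31.48
tool_pos: [0.5153, -0.0344, 0.0837]
tool_rot: [-3.141, -0.0, 1.204]
contact_force: [-0.2, 0.5, 0.4]
opening: 0.0005
grip_force: 0.0
```

```bash
python3 - <<'E'
from h import *
from cell import robot
q=np.load("q.npy");s=robot.observe();print(s["time"],cellpos(q,s).round(2),s["contact_force"].round(1),s["grip_force"])
E
```

```text
31.475 [-48.32  -0.17  83.67] [-0.2  0.5  0.4] 0.0
```

>>> apply_moves(
  motion="0 0 0 0.1 0 0 0;0 0 0 0.1 0 0 0;0 0 0 0 0 0 0",
)

```text
time: 31.85
tool_pos: [0.5154, -0.0344, 0.0819]
tool_rot: [-3.141, -0.0, 1.204]
contact_force: [-0.7, -0.5, 0.3]
opening: 0.0004
grip_force: 0.0
```

>>> apply_moves(
  motion="0 0 0 0.1 0 0 0;0 0 0 0 0 0 0",
)

```text
time: 32.1
tool_pos: [0.5155, -0.0344, 0.0812]
tool_rot: [3.141, -0.0, 1.204]
contact_force: [0.3, 0.5, 3.9]
opening: 0.0008
grip_force: 1.7
```

>>> apply_moves(
  motion="0 0 0 -0.3 0 0 0;0 0 0 -2 0 0 0;0 0 0 -4.5 0 0 0;0 0 0 -4.5 0 0 0;0 0 0 0 0 0 0;0 0 0 0 0 0 0",
)

```text
time: 32.85
tool_pos: [0.515, -0.0343, 0.1933]
tool_rot: [-3.141, 0.0, 1.204]
contact_force: [-1.4, -0.5, -0.3]
opening: -0.0
grip_force: 0.0
```

```bash
python3 - <<'E'
from h import *
from cell import robot
q=np.load("q.npy");w=wrist(robot)
g=lambda X:proj(w,c2w(q,np.array(X)+[1.2,0,0]))[0].round().tolist()
for n in ("bar",):
    for d in robot.trace(n,w)[:1]:
        v,u=np.nonzero(d["pixels"]);print(n,d["score"],u.min(),u.max(),v.min(),v.max())
print([g((x,25,64)) for x in (55,60,65)],g((60,-25,64)))
for v in ("side","top"):
    p=robot.read_camera(v)
    print(v,[(np.round(cellpos(q,{"tool_pos":np.array(d["centre"])}),1),round(d["score"],2)) for d in robot.search_frame("lever_tip",p)[:2]])
    im=p["img"]; m=robot.trace("lever_tip",p)
    if m:
        vv,uu=np.nonzero(m[0]["pixels"]);print(uu.min(),uu.max(),vv.min(),vv.max())
    print([proj(p,c2w(q,np.array(tip(a))+[1.2,0,0]))[0].round() for a in (0,.3,.6)])
s=robot.observe();print(s["time"],s["contact_force"].round(1),s["tool_pos"])
E
```

```text
bar 0.69 219 278 52 61
[[220.0, 64.0], [219.0, 57.0], [219.0, 51.0]] [279.0, 58.0]
side [(array([-26.4,   2.8,  82.2]), 0.67), (array([267.8,  15.4,  21.1]), 0.44)]
249 273 178 217
[array([263., 215.]), array([263., 207.]), array([263., 197.])]
top [(array([50.6, 20.7, 70.5]), 0.43), (array([279. ,   3.2,  76.3]), 0.31)]
229 233 193 201
[array([287., 211.]), array([286., 210.]), array([283., 207.])]
33.25 [-0.2  0.5  0.8] [ 0.51527779 -0.03442358  0.19340948]
```

```bash
python3 -c "
from cell import robot
print(robot.hand_in())"
```

```text
the job is handed in; nothing more can be done
None
```

The flow cell is closed and handed in at about 33 s. The block is against the gasket, the loop is hooked under the keeper, and the lever is fully down. From the bar's position I estimate about 6 mm of gasket squeeze. The highest force I read was about 10 N, the robot is clear of the cell, and the hand-in returned no verdict.

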